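# Open the spoon box with the lipped sliding lid

### The arm

A 7-joint arm with a two-finger parallel gripper is mounted at the origin on a cart in front of the work surface, level with it; the furniture and walls round the work are solid. World frame = base frame: x ahead of the robot, y to its left, z up, the work surface at z = 0. Lengths are in m, angles in rad, forces in N, time in s.
With the tool pointing down it reaches from about 0.35 to 0.9 m from the base axis. Payload 8.1 kg.
Tool frame: the origin (TCP) lies at the very end of the fingers, on their centre line; the grasp point (between the pads) lies 19 mm behind it (arm.grasp_offset is the distance from the TCP to the grasp point, in m); z points along the fingers, y is the line along which they close (so a half turn about z gives the same grasp; the last joint's range is limited). The gripper opens to 92 mm and grips with 3 to 60 N. Pads are 19 mm wide; open, the fingers measure 130 mm over their backs; the gripper's body (75 mm by 190 mm) begins 47 mm behind the grasp point.
Start: joints at [1.154, 0.434, 0.025, 1.573, -0.012, 1.134, -0.075], TCP at [0.193, -0.595, 0.227] pointing down, gripper open.
Joint ranges: [-2.62, 2.62], [-0.44, 2.09], [-1.27, 1.32], [0.08, 2.57], [-1.32, 4.46], [0.12, 2], [-2.74, 2.74]. Speed limits (rad/s): [2.22, 2.22, 3.01, 3.01, 3.14, 3.14, 3.14].

### API

Orientations are given as a unit quaternion [w, x, y, z].
In Python, from bench import arm, camrig gives the robot as it stands (arm), with the cameras (camrig).
- The arm moves only by the tool shift_gripper, called after "Call:" in YAML: its name, and indented under it one key for each argument. Schema: {"type":"object","properties":{"steps":{"type":"array","items":{"type":"number"},"minItems":6,"maxItems":72},"aperture":{"type":"number"},"force":{"type":"number"},"only":{"type":"string"},"quiet":{"type":"boolean"},"lines":{"type":"string"}},"required":["steps"],"additionalProperties":false}. steps is one flat list of numbers that holds 1 to 12 rows one after another, with no inner brackets; each row has 6 numbers: dx, dy, dz in normalised numbers (1 is 0.6 m), then a rotation vector rx, ry, rz in parts of the range, where 1.0 means 2 pi rad; each row is the pose to reach, as a shift and turn from the pose commanded when the call began, along the tool's axes at that moment; what a row does not reach only later rows make up. A row lasts 1/10 s, in which the tool goes at most 0.05 m and 0.15 rad, less where a joint would pass 70% of its speed; a pose out of reach is approached as far as the arm can. aperture is the opening from 0.0 (shut) to 1.0 (fully open), set as the call begins (left out keeps the last). The fingers move at their own pace and stop on an object; force is the grip in N (left out, the last holds). Time passes only in rows, so rows that do not move let the fingers close. The tool returns the time, the measured TCP pose, the force, the opening and the grip force at its end. only (a regular expression) keeps the lines of the reply that match it, lines (a string "A,B") keeps lines A to B, and quiet returns only ok. Shift and turn numbers lie between -1 and 1, and a call with a number outside is refused. Input that does not fit is refused with a message, and nothing moves.
- arm.state(): the state, without advancing time (a new reading comes with each control period).
- camrig.capture(name): name is "scene" or "side" or "wrist"; returns (picture, depth): 384x512x3 uint8, red, green, blue; 384x512 float32, m along the optical axis (not along the pixel's ray), 0 where there is no reading.
- camrig.camera_info(name): a dict with "fx", "fy", "cx", "cy" (pixels), "origin" and "attitude" of the camera in the world. Camera axes: x right, y up, looking along -z (the intrinsics and any distortion apply to the point x, -y, -z); pixel columns grow to the right and rows downward; lengths in m; the calibration is good to about 2 mm. A picture is of the moment at which its call begins: read the wrist's pose just before it. camera_info takes no time and is no camera call; for the wrist camera it gives the pose at the moment of the call.
- arm.finish_job(): hands the job in; it is judged then, once.
The state is a dict: "clock": time; "q": joint angles; "qvel": joint speeds; "joint_efforts": joint torques, N m; "ee_pos": TCP position; "ee_rot": TCP orientation; "ft_force": force on the tool from outside, world axes, zero at the start; "ft_torque": the same for the moment, N m; "opening": opening from 0.0 (shut) to 1.0 (fully open); "grasp_force": force on a finger pad.
Only numpy, scipy, OpenCV 4.12 (cv2) and the standard library are available. Lean on these libraries where they do the work, as an engineer would, in place of code of your own. Each camera call takes 0.05 s, during which the arm holds its last target. There are 200 camera calls.

### The job

Open the narrow wooden spoon box: by the tab, raise the front end of its sliding lid over the stop lip, draw it a little less than half way out and let go, so that it rests there on the box. Then take the lid again by its two long edges, draw it out of the grooves, and gently lay it flat, tab up, wholly on the clear part of the chopping board. Leave the cheese packet, the tin and the spice jar where they are.

Things in the scene. Friction and masses are not known exactly. Their poses are not given: they have to be found in the camera images.
- spoon_box: Narrow box of plain light wood, 200 x 76 x 66 mm, fixed to the worktop; teaspoons inside. Origin: centre of its underside; z up, x along its length, front end at -x. Ledges 46 mm above the worktop, 22 to 30 mm either side of the middle, carry the lid. Side walls, 54 mm high in front, hide the lid's long edges; inner face of the rear wall at x = +88 mm.
- lip (a point): Middle of the top of the box's front wall (52 mm high, x = -100 to -92 mm in the box frame). Its top 6 mm are the stop lip, in front of the closed lid's end.
- rails (a point): Midway between the front ends of the two rails, at their underside (box frame x = -20 mm, 61 mm high; rails 5 mm thick). From here to the rear wall they lie over the lid's edges, reaching in to 22 mm from the middle: the lid cannot be lifted straight out, and is held until it is about 108 mm out.
- lid: The loose sliding lid, same wood, 176 x 56 x 8 mm, 80 to 170 g. Origin: centre of its underside; x along it, z up, front end at -x. Closed, it lies level on the ledges, origin at about (-2, 0, 46) mm in the box frame, 1 to 3 mm play all round. It leaves the box towards the box's -x only. Drawn out 75 mm and let go, it rests on lip and ledges, front end about 0.06 rad up.
- tab (a point): Point in the lid's tab, 8 mm below its top. The tab is 26 mm long (along the lid), 12 mm thick (across the lid), and stands 30 mm above the lid's top face; it is centred across the lid and 71 mm in front of its origin. The point is 30 mm above the lid's underside.
- lid_front (a point): Middle of the lid's lower front edge (88 mm in front of the lid's origin). Turned up about the lid's rear lower edge, the closed lid clears the lip when this end is 6 mm up (0.035 rad) and binds under the rails at about 11.5 mm (0.065 rad). Farther out it has more room to tilt.
- lid_rear (a point): Middle of the lower rear edge of the lid (88 mm behind the lid's origin).
- board: Wooden chopping board, 250 (x) x 360 (y) x 22 mm, fixed, lying on the worktop. Origin at the centre of its underside, z up. The half of it towards its -x is clear; on the half towards +x, beyond x = +12 mm, stand the cheese packet, a garlic bulb and a lemon, up to 60 mm high above the board.
- cheese: Cheese packet 73 x 102 x 37 mm, on the board; origin at the centre of its underside. Leave it.
- tin: Tin 75 mm in diameter, 58 mm high, behind; origin at the centre of its underside. Leave it.
- spice_jar: Spice jar with a red cap, 45 mm in diameter, 106 mm high, behind; origin at the centre of its underside. Leave it.

How it is judged:
On the way, in this order (a step that is already met when the one before it is completed fails the run):
1. the lid's front end has been raised over the stop lip and drawn out at least 30 mm, its rear still under the rails (x of lid_front in the frame of spoon_box between -0.192 and -0.12 m and z of lid_rear in the frame of spoon_box below 0.056 m and contact force between the fingers and lid above 1 N), for 0.1 s.
2. the lid, drawn out 40 to 102 mm, has been let go and rests on the box, its rear still under the rails (x of lid_front in the frame of spoon_box between -0.192 and -0.13 m and z of lid_rear in the frame of spoon_box below 0.058 m and linear speed of lid below 0.02 m/s and contact force between each of the arm, the fingers and lid below 0.1 N), for 0.2 s.
3. held by its long edges, not by the tab, the lid is clear of the grooves and above the box (z of each of lid_rear, lid_front in the frame of spoon_box above 0.07 m and distance between the grasp point and tab above 0.025 m and contact force between the fingers and lid above 1 N), for 0.1 s.
At the end, for the whole second after the job is handed in: The lid lies flat on the chopping board (within 0.05 rad, underside 19 to 26 mm above the worktop), tab up, the middles of both its ends over the board (5 mm over its edge at most), at rest and let go (z of lid in the frame of board between 0.019 and 0.026 m and angle between the z axis of lid and the z axis of board, either way round below 0.05 rad and angle between lid's own z axis and vertical below 0.5 rad and x of lid_front in the frame of board between -0.128 and 0.128 m and y of lid_front in the frame of board between -0.185 and 0.185 m and x of lid_rear in the frame of board between -0.128 and 0.128 m and y of lid_rear in the frame of board between -0.185 and 0.185 m and linear speed of lid below 0.01 m/s and contact force between the fingers and lid below 0.1 N); the robot touches nothing.
It fails at once if the cheese packet, the tin or the spice jar is moved more than 30 mm (distance of any of cheese, tin, spice_jar from where it was at the start of the episode above 0.03 m).
It fails at once if the lid is let fall (it moves faster than 0.6 m/s while the fingers do not touch it) (linear speed of lid above 0.6 m/s and contact force between the fingers and lid below 0.1 N).
It also fails if it takes over 56 s, if anything falls off the work surface, if the arm or the gripper's body presses on something with over 40 N, if the wrist force passes 120 N, or if a joint passes its speed limit or range.

## Working session

There is one attempt and no reset: what is moved stays moved. The work goes in short steps, Python scripts to look and compute and a tool call to move; the robot and the scene stay as the last step left them, time stands still between calls to the robot, and variables do not carry over. Pictures are saved under pics/ and viewed, at most 10 in all, crops included, and the job is handed in when it is done.

```bash
ls; mkdir -p pics
```

Create h.py:
```python
from bench import arm, camrig
import numpy as np, cv2
from scipy.spatial.transform import Rotation as R
def rot(q): return R.from_quat([q[1],q[2],q[3],q[0]])
def att(i):
    a=np.array(i["attitude"]); return a if a.shape==(3,3) else rot(a).as_matrix()
def snap(n,f):
    i=camrig.camera_info(n); p,d=camrig.capture(n); cv2.imwrite(f"pics/{f}.png",p[:,:,::-1]); np.savez(f"pics/{f}.npz",p=p,d=d,o=i["origin"],A=att(i),k=[i["fx"],i["fy"],i["cx"],i["cy"]]); return p,d,i
def cloud(f):
    z=np.load(f"pics/{f}.npz"); d=z["d"]; fx,fy,cx,cy=z["k"]; v,u=np.mgrid[:d.shape[0],:d.shape[1]]
    c=np.stack([(u-cx)/fx*d,-(v-cy)/fy*d,-d],-1); return z["p"],c@z["A"].T+z["o"],d
def ray(f,u,v,h):
    z=np.load(f"pics/{f}.npz"); fx,fy,cx,cy=z["k"]; r=z["A"]@np.array([(u-cx)/fx,-(v-cy)/fy,-1]); return z["o"]+r*(h-z["o"][2])/r[2]
```

Run:
```python
from h import *
for n in ["scene","side"]:
    p,d,i=snap(n,n+"0"); print(i)
a,b=[cv2.imread(f"pics/{n}0.png") for n in("scene","side")]
s=arm.state(); print(s["ee_pos"],s["ee_rot"],arm.grasp_offset,s["clock"])
```

```text
bench.py
pics
{'fx': 471.813769242285, 'fy': 471.813769242285, 'cx': 248.8807957598983, 'cy': 184.41153157021438, 'origin': array([0.07267325, 1.02304979, 0.86187485]), 'attitude': array([-0.20683296, -0.09795649,  0.43764853,  0.86953345])}
{'fx': 477.57992492668916, 'fy': 477.57992492668916, 'cx': 256.89915842147497, 'cy': 193.81177877762326, 'origin': array([-0.6654026 ,  0.88531147,  0.81256098]), 'attitude': array([-0.40457021, -0.24369925,  0.46856299,  0.74658043])}
[ 0.19269665 -0.59406791  0.2260317 ] [-6.90050535e-04  9.87727554e-01  1.56185045e-01 -1.83732525e-04] 0.0188 0.1
```

View pics/scene0.png

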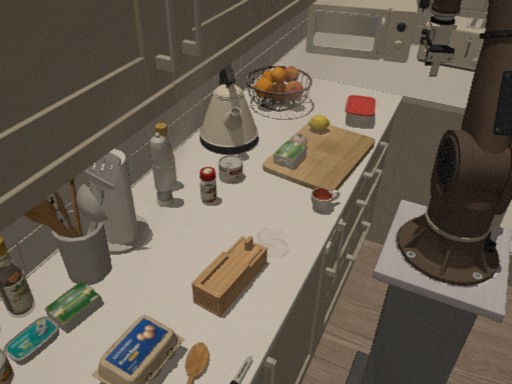

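View pics/side0.png

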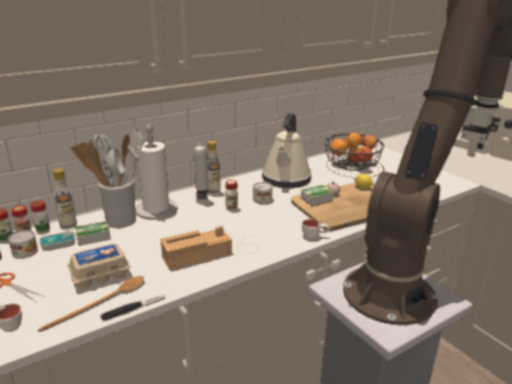

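The scene view shows the box around (231,275) with its tab at (249,243), so the front faces the board at (320,155). The packet is at (290,150), the tin at (231,168) and the jar at (208,184). The side view agrees: box at (197,247), tab at (219,232). Next I measure them from depth.

Run:
```python
from h import *
for f in("scene0","side0"):
    p,c,d=cloud(f)
    hsv=cv2.cvtColor(p,cv2.COLOR_RGB2HSV); print(f, (d>0).mean())
    z=c[...,2]; sat=hsv[...,1]>70
    seeds={"scene0":{"box":(222,285),"board":(325,165)},"side0":{"box":(200,250),"board":(330,210)}}[f]
    for n,(u,v) in seeds.items():
        lo=0.012 if n=="board" else 0.015
        m=((d>0)&(z>lo)&(z<(.03 if n=="board" else .12))&(hsv[...,1]>50)).astype(np.uint8)
        m=cv2.morphologyEx(m,cv2.MORPH_OPEN,np.ones((2,2),np.uint8))
        k,l=cv2.connectedComponents(m); q=l[v,u]; P=c[l==q]
        print(n,q,len(P),P.min(0),P.max(0))
        r=cv2.minAreaRect((P[:,:2]*1000).astype(np.float32)); print(r, "z pct",np.percentile(P[:,2],[5,25,50,75,95,99.5]))
        if n=="box":
            print(cv2.minAreaRect((P[P[:,2]>.035][:,:2]*1000).astype(np.float32)))
            T=P[P[:,2]>.074]; print("tab",len(T),T.mean(0) if len(T) else 0,T.min(0) if len(T) else 0,T.max(0) if len(T) else 0)
```

```text
scene0 0.9960886637369791
box 93 3022 [ 0.07267325  0.19242793 -0.0019636 ] [0.48834518 1.02304979 0.86187485]
((323.9862976074219, 631.1592407226562), (160.78271484375, 917.1121826171875), 22.72768783569336) z pct [0.0166831  0.0454239  0.05351213 0.0615536  0.06765604 0.08320578]
((313.2781982421875, 657.5208740234375), (158.2542724609375, 860.7926025390625), 22.937076568603516)
tab 52 [0.39232652 0.36816503 0.17069759] [0.07267325 0.26824586 0.07426744] [0.44292019 1.02304979 0.86187485]
board 12 3736 [ 0.07267325 -0.44915794 -0.00289479] [0.57566371 1.02304979 0.86187485]
((346.773193359375, 303.2824401855469), (322.62261962890625, 1506.2200927734375), 8.757994651794434) z pct [0.01512493 0.01880535 0.02030432 0.02168206 0.0237736  0.0543372 ]
side0 0.9959564208984375
box 18 1850 [-0.6654026   0.19648609 -0.00268122] [0.56531711 0.88531147 0.81256098]
((-10.187744140625, 617.4879150390625), (208.0956268310547, 1400.300048828125), 59.31463623046875) z pct [0.01539382 0.03408085 0.05369122 0.05841699 0.06902024 0.81256098]
((-107.29598999023438, 561.664306640625), (207.01925659179688, 1273.60302734375), 69.12293243408203)
tab 39 [0.03661617 0.49752152 0.34320718] [-0.6654026   0.26916896  0.07417023] [0.43428185 0.88531147 0.81256098]
board 8 1976 [-0.6654026  -0.43638853  0.00547128] [0.57584857 0.88531147 0.81256098]
((12.36517333984375, 313.92578125), (279.0129089355469, 1753.02685546875), 41.26711654663086) z pct [0.01628071 0.02051471 0.02205973 0.02350793 0.02605556 0.38637614]
```

Run:
```python
from h import *
for f in("scene0","side0"):
    p,c,d=cloud(f)
    hsv=cv2.cvtColor(p,cv2.COLOR_RGB2HSV); z=c[...,2]
    seeds={"scene0":{"box":(222,285),"board":(325,165)},"side0":{"box":(200,250),"board":(330,210)}}[f]
    for n,(u,v) in seeds.items():
        m=((d>.2)&(z>.013)&(z<(.03 if n=="board" else .12))&(hsv[...,1]>50)).astype(np.uint8)
        m=cv2.erode(m,np.ones((2,2),np.uint8))
        k,l=cv2.connectedComponents(m); P=c[l==l[v,u]]
        print(f,n,len(P),P.min(0),P.max(0),cv2.minAreaRect((P[:,:2]*1000).astype(np.float32)))
        if n=="box":
            T=P[P[:,2]>.074]; print("tab",len(T),T.mean(0),T.min(0),T.max(0))
s=arm.state();i=camrig.camera_info("wrist");A=att(i);print(i["origin"]-s["ee_pos"],A, rot(s["ee_rot"]).as_matrix(),i["fx"])
```

```text
scene0 box 2906 [0.39468035 0.25327072 0.01303758] [0.48834518 0.45777504 0.08608769] ((441.6366882324219, 353.357177734375), (203.18276977539062, 75.04918670654297), 83.75314331054688)
tab 45 [0.43412464 0.28301169 0.08047046] [0.42842946 0.26824586 0.07426744] [0.44292019 0.29498497 0.08608769]
scene0 board 3469 [ 0.29870418 -0.4415493   0.01304588] [ 0.57566371 -0.07314819  0.0273987 ] ((436.07342529296875, -260.9245910644531), (362.26153564453125, 245.83901977539062), 83.41181182861328)
side0 box 1728 [0.39106536 0.25608464 0.01306591] [0.48684776 0.45744504 0.08666897] ((439.64532470703125, 353.8568420410156), (201.16522216796875, 79.07530975341797), 83.08773040771484)
tab 24 [0.42967462 0.28082541 0.08022342] [0.42494718 0.26992837 0.07417023] [0.43428185 0.29232086 0.08666897]
side0 board 1801 [ 0.3159082  -0.43638853  0.01300538] [ 0.57584857 -0.07637004  0.02906808] ((435.5967102050781, -254.83494567871094), (350.2626037597656, 251.189208984375), 83.84408569335938)
[0.06562868 0.02066668 0.15739029] [[ 3.08127005e-01  9.19296295e-01  2.44851118e-01]
 [-9.51344765e-01  2.98001494e-01  7.83469717e-02]
 [-9.41918068e-04 -2.57078647e-01  9.66390026e-01]] [[ 9.51212396e-01  3.08536292e-01 -5.78506503e-04]
 [ 3.08536799e-01 -9.51211511e-01  1.30577131e-03]
 [-1.47404206e-04 -1.42055640e-03 -9.99998980e-01]] 310.13670205025403
```

Add to h.py:
```python
def go(x,y,z,yaw_deg,tilt=0):
    """shift+rotvec from measured TCP to world TCP pose: tool z down, tool x at yaw; tilt>0 raises lid front (turn about box -y... tool y)"""
    s=arm.state(); M=rot(s["ee_rot"]); a=np.radians(yaw_deg); c,n=np.cos(a),np.sin(a)
    T=R.from_matrix(np.array([[c,n,0],[n,-c,0],[0,0,-1]]).T)*R.from_rotvec([0,-tilt,0])
    print("shift",np.round(M.inv().apply(np.array([x,y,z])-s["ee_pos"]),4),"rot",np.round((M.inv()*T).as_rotvec(),4))
```

Run:
```python
from h import *
go(.43,-.10,.30,83.4)
```

```text
shift [ 0.3782 -0.3969 -0.0735] rot [-1.300e-03 -7.000e-04 -1.142e+00]
```

Units first: shifts go in shares of 0.6 m and turns go in shares of 2 pi rad. So -0.397 m / 0.6 = -0.6617, 0.378 m / 0.6 = 0.63, -1.142 rad / 6.2832 = -0.1818.

Call:
shift_gripper:
  steps: [0.0567, -0.06, -0.05, 0, 0, -0.0159, 0.1133, -0.12, -0.1167, 0, 0, -0.0318, 0.1667, -0.18, -0.1225, 0, 0, -0.0477, 0.2267, -0.24, -0.1225, 0, 0, -0.0637, 0.2833, -0.3, -0.1225, 0, 0, -0.0796, 0.34, -0.36, -0.1225, 0, 0, -0.0955, 0.3967, -0.42, -0.1225, 0, 0, -0.1146, 0.4533, -0.48, -0.1225, 0, 0, -0.1337, 0.51, -0.54, -0.1225, 0, 0, -0.1528, 0.5667, -0.6, -0.1225, 0, 0, -0.1719, 0.63, -0.6617, -0.1225, 0, 0, -0.1818, 0.63, -0.6617, -0.1225, 0, 0, -0.1818]
  aperture: 1.0

```text
clock: 1.3
ee_pos: [0.4313, -0.0952, 0.3004]
ee_rot: [-0.0, 0.744, 0.668, 0.001]
ft_force: [0.3, -0.4, 0.2]
opening: 0.999
grasp_force: 0.0
```

Run:
```python
from h import *
print(arm.state()["q"])
go(.438,.30,.27,83.4)
```

```text
[ 0.56983088  0.11298234 -0.51535467  1.84230748  0.05806471  1.20055075
 -0.07049652]
shift [ 0.3936 -0.0354  0.031 ] rot [ 0.0008 -0.0015  0.0085]
```

In the tool's units: 0.394 m / 0.6 = 0.6567, 0.36 m / 0.6 = 0.6, 0.008 rad / 6.2832 = 0.0013.

Call:
shift_gripper:
  steps: [0.075, -0.0067, 0, 0, 0, 0, 0.15, -0.0133, 0, 0, 0, 0, 0.225, -0.02, 0.0167, 0, 0, 0, 0.3, -0.0267, 0.0167, 0, 0, 0, 0.375, -0.0333, 0.0333, 0, 0, 0, 0.45, -0.04, 0.0333, 0, 0, 0, 0.525, -0.0467, 0.05, 0, 0, 0, 0.6, -0.0533, 0.05, 0, 0, 0.0008, 0.6567, -0.0583, 0.0517, 0, 0, 0.0013, 0.6567, -0.0583, 0.0517, 0, 0, 0.0013, 0.6567, -0.0583, 0.0517, 0, 0, 0.0013]

```text
clock: 2.4
ee_pos: [0.4399, 0.2955, 0.2686]
ee_rot: [-0.0, 0.749, 0.663, -0.001]
ft_force: [0.7, -1.3, 0.8]
opening: 0.997
grasp_force: 0.0
```

Run:
```python
from h import *
print(arm.state()["q"])
snap("wrist","w1")
```

```text
[-0.11852307  0.34347452 -0.75338894  1.69546126  0.2489043   1.2029561
 -1.05460136]
```

View pics/w1.png

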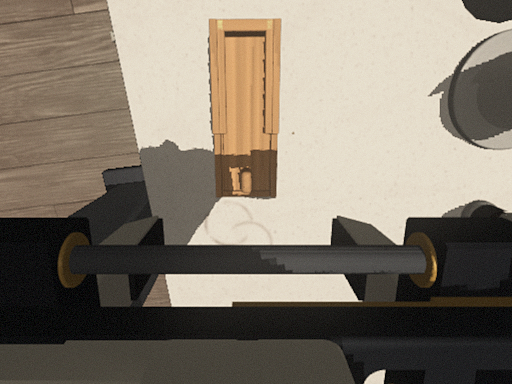

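The wrist view shows the box from (209,18) to (281,198), with the rails on both sides from y≈20 to 135 and the tab at about (241,180), partly in shadow.

Run:
```python
from h import *
p,c,d=cloud("w1"); z=c[...,2]; v,u=np.mgrid[:384,:512]
w=(u>195)&(u<295)&(v>5)&(v<212)&(d>.1)
print("table z",np.median(z[(u>300)&(u<330)&(v>20)&(v<200)]))
P=c[w&(z>.03)]; r=cv2.minAreaRect((P[:,:2]*1000).astype(np.float32)); print(r,len(P))
T=c[w&(z>.072)]; print("tab",len(T)); tm=T.mean(0)
print(tm,np.percentile(T[:,2],[5,50,95]))
a=np.radians(83.4); X=np.array([np.cos(a),np.sin(a)]);Y=np.array([-X[1],X[0]])
for n,Q in(("box",P),("tab",T[T[:,2]>.076])):
    q=Q[:,:2]; print(n,"x",np.percentile(q@X,[.5,99.5]),"y",np.percentile(q@Y,[.5,99.5]))
# centreline from lid/box top: per-row mid of mask to fit axis
m=w&(z>.03); pts=[]
for row in range(30,190,4):
    k=np.where(m[row])[0]
    if len(k)>5:
        pts.append([c[row,k[1],0]/2+c[row,k[-2],0]/2,c[row,k[1],1]/2+c[row,k[-2],1]/2])
l=cv2.fitLine(np.array(pts,np.float32),cv2.DIST_HUBER,0,.01,.01).ravel(); print(np.degrees(np.arctan2(l[1],l[0])),l)
lid=c[w&(z>.045)&(z<.058)&(u>232)&(u<258)&(v>60)&(v<150)]; print("lid top",np.median(lid[:,2]))
for h in(.076,.084): print(ray("w1",241,180,h))
```

```text
table z -0.0008300782981888188
((444.57745361328125, 352.0655517578125), (200.333740234375, 76.16380310058594), 83.3467025756836) 11836
tab 221
[0.43710814 0.28008334 0.08211189] [0.07783014 0.08266239 0.08439993]
box x [0.30258929 0.50000475] y [-0.43869454 -0.36369173]
tab x [0.31469911 0.33997296] y [-0.40719759 -0.39673823]
83.3785 [0.11530973 0.9933296  0.4475735  0.37702835]
lid top 0.05331240599956413
[0.43064631 0.28011713 0.076     ]
[0.43105907 0.2820195  0.084     ]
```

Run:
```python
import cv2
a=cv2.imread("pics/w1.png")[0:215,195:295]; cv2.imwrite("pics/w1c.png",cv2.resize(cv2.convertScaleAbs(a,alpha=1.6),None,fx=2.7,fy=2.7,interpolation=2))
```

```text
(no output)
```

View pics/w1c.png

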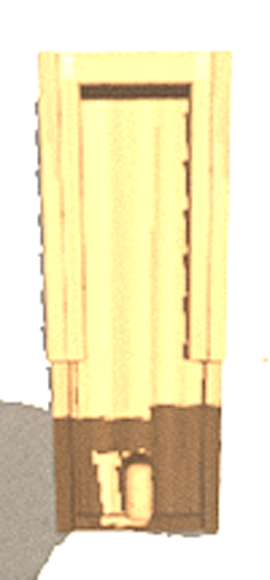

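The enlarged crop shows the tab at crop (138,490), which is pixel (246,181), centred between the side walls. I'll take a second, closer view from another place before grasping.

In the tool's units: 0.1 m / 0.6 = 0.1667, 0.06 m / 0.6 = 0.1.

Call:
shift_gripper:
  steps: [-0.025, 0, 0.05, 0, 0, 0, -0.05, 0, 0.1, 0, 0, 0, -0.0833, 0, 0.1667, 0, 0, 0, -0.0833, 0, 0.1667, 0, 0, 0, -0.0833, 0, 0.1667, 0, 0, 0]

```text
clock: 2.95
ee_pos: [0.4344, 0.2437, 0.1692]
ee_rot: [0.0, 0.75, 0.661, -0.001]
ft_force: [0.5, 0.4, 0.7]
opening: 0.996
grasp_force: 0.0
```

Run:
```python
from h import *
snap("wrist","w2")
p,c,d=cloud("w2"); z=c[...,2]
w=(d>.1)&(abs(c[...,0]-.437)<.03)&(abs(c[...,1]-.28)<.035)
a=np.radians(83.4); X=np.array([np.cos(a),np.sin(a)]);Y=np.array([-X[1],X[0]])
v,u=np.mgrid[:384,:512]
m=w&(z>.076); T=c[m]; q=T[:,:2]; print(len(T),np.percentile(T[:,2],[5,50,95]),"x",np.percentile(q@X,[.5,99.5]),"y",np.percentile(q@Y,[.5,99.5]),"px",u[m].mean(),v[m].mean(),u[m].min(),u[m].max(),v[m].min(),v[m].max())
B=(d>.1)&(abs(c[...,0]-.44)<.07)&(abs(c[...,1]-.30)<.06)&(z>.04); q=c[B][:,:2]; print("box y",np.percentile(q@Y,[.5,99.5]),"x",np.percentile(q@X,.5))
# triangulate the tab top centre from w1/w2 pixel rays
m1=cloud("w1"); mm=(abs(m1[1][...,0]-.437)<.03)&(abs(m1[1][...,1]-.28)<.035)&(m1[1][...,2]>.076)&(m1[2]>.1)
pu,pv=u[mm].mean(),v[mm].mean()
A=[];b=[]
for f,x,y in(("w1",pu,pv),("w2",u[m].mean(),v[m].mean())):
    o=np.load(f"pics/{f}.npz")["o"]; r=ray(f,x,y,0)-o; r/=np.linalg.norm(r); N=np.eye(3)-np.outer(r,r); A.append(N); b.append(N@o)
print("triang",np.linalg.lstsq(np.vstack(A),np.hstack(b),rcond=None)[0])
```

```text
456 [0.07999071 0.08269722 0.08395942] x [0.3150042  0.33998064] y [-0.40713116 -0.39584098] px 244.18201754385964 147.234649122807 237 251 131 163
box y [-0.46519598 -0.34292102] x 0.2845432901554302
triang [0.43679866 0.27910314 0.07946398]
```

View pics/w2.png

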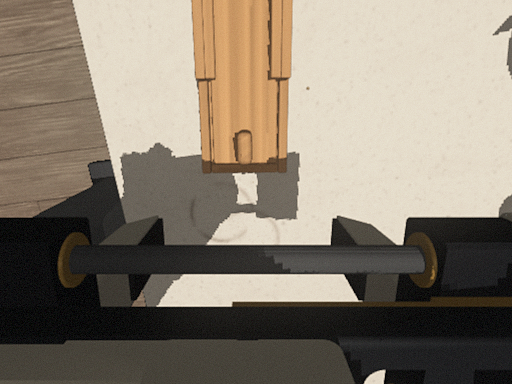

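The view shows the tab top at (244,147), midway between the walls at (205..287). Both wrist views put it at (0.437, 0.279), top about 0.083 m up.

```bash
python3 -c "
from h import *
go(.437,.279,.063,83.4)"
```

```text
shift [ 0.0337 -0.0023  0.1072] rot [ 0.001  -0.0006 -0.0096]
```

In the tool's units: 0.107 m / 0.6 = 0.1783, 0.09 m / 0.6 = 0.15, -0.01 rad / 6.2832 = -0.0016.

Call:
shift_gripper:
  steps: [0.0283, -0.0017, 0.0333, 0, 0, -0.0008, 0.0562, -0.0038, 0.0667, 0, 0, -0.0016, 0.0562, -0.0038, 0.1167, 0, 0, -0.0016, 0.0562, -0.0038, 0.15, 0, 0, -0.0016, 0.0562, -0.0038, 0.1783, 0, 0, -0.0016, 0.0562, -0.0038, 0.1783, 0, 0, -0.0016, 0.0562, -0.0038, 0.1783, 0, 0, -0.0016]
  aperture: 0.4

```text
clock: 3.7
ee_pos: [0.437, 0.2803, 0.0635]
ee_rot: [0.0, 0.746, 0.666, 0.001]
ft_force: [-0.5, -0.5, 0.7]
opening: 0.44
grasp_force: 0.0
```

```bash
python3 -c "
from h import *
go(.437,.279,.061,83.4); print(arm.state()['ft_force'])"
```

```text
shift [-0.0013  0.0002  0.0025] rot [ 0.0013 -0.0014  0.0022]
[-0.51959174 -0.46523026  0.69553177]
```

In the tool's units: 0.0025 m / 0.6 = 0.0042, -0.0013 m / 0.6 = -0.0022.

Call:
shift_gripper:
  steps: [-0.0022, 0, 0.0042, 0, 0, 0, -0.0022, 0, 0.0042, 0, 0, 0, -0.0022, 0, 0.0042, 0, 0, 0, -0.0022, 0, 0.0042, 0, 0, 0, -0.0022, 0, 0.0042, 0, 0, 0, -0.0022, 0, 0.0042, 0, 0, 0, -0.0022, 0, 0.0042, 0, 0, 0, -0.0022, 0, 0.0042, 0, 0, 0]
  aperture: 0.0
  force: 25

```text
clock: 4.5
ee_pos: [0.4363, 0.2781, 0.0602]
ee_rot: [0.0, 0.746, 0.666, 0.0]
ft_force: [-0.9, -1.7, 6.4]
opening: 0.129
grasp_force: 25.0
```

In the tool's units: -0.0078 m / 0.6 = -0.013, 0.0007 m / 0.6 = 0.0012, -0.048 rad / 6.2832 = -0.0076.

Call:
shift_gripper:
  steps: [0, 0, -0.0025, 0, -0.0014, 0, 0, 0, -0.005, 0, -0.003, 0, 0.0008, 0, -0.0075, 0, -0.0045, 0, 0.0008, 0, -0.01, 0, -0.006, 0, 0.0012, 0, -0.013, 0, -0.0076, 0, 0.0012, 0, -0.013, 0, -0.0076, 0, 0.0012, 0, -0.013, 0, -0.0076, 0]

```text
clock: 5.2
ee_pos: [0.436, 0.2791, 0.0675]
ee_rot: [0.016, 0.746, 0.666, -0.018]
ft_force: [0.2, 0.4, -0.1]
opening: 0.131
grasp_force: 25.0
```

```bash
python3 -c "
from h import *
s=arm.state();print(s['ft_force'],s['ft_torque'],s['ee_pos'])"
```

```text
[ 0.19238496  0.43407781 -0.06334597] [ 0.2848523  -0.16132069 -0.07885129] [0.43597704 0.2790534  0.06747792]
```

In the tool's units: -0.036 m / 0.6 = -0.06, -0.028 m / 0.6 = -0.0467, -0.006 rad / 6.2832 = -0.001.

Call:
shift_gripper:
  steps: [-0.01, 0, 0, 0, -0.0002, 0, -0.02, 0, 0, 0, -0.0003, 0, -0.0333, 0, 0, 0, -0.0005, 0, -0.0467, 0, 0.0008, 0, -0.0008, 0, -0.06, 0, 0.0008, 0, -0.001, 0]

```text
clock: 5.7
ee_pos: [0.4319, 0.242, 0.0687]
ee_rot: [0.018, 0.746, 0.666, -0.02]
ft_force: [-0.7, -0.4, -0.5]
opening: 0.128
grasp_force: 25.0
```

```bash
python3 -c "
from h import *
s=arm.state();print(s['ft_torque'])"
```

```text
[ 0.16620639 -0.07563245  0.00949003]
```

Passing the lip freely; 42 mm more.

In the tool's units: -0.042 m / 0.6 = -0.07, -0.038 m / 0.6 = -0.0633, -0.008 rad / 6.2832 = -0.0013.

Call:
shift_gripper:
  steps: [-0.0133, 0, 0, 0, -0.0003, 0, -0.0267, 0, 0.0008, 0, -0.0006, 0, -0.04, 0, 0.0008, 0, -0.0008, 0, -0.0533, 0, 0.0012, 0, -0.001, 0, -0.0633, 0, 0.0013, 0, -0.0011, 0, -0.07, 0, 0.0015, 0, -0.0013, 0, -0.07, 0, 0.0015, 0, -0.0013, 0, -0.07, 0, 0.0015, 0, -0.0013, 0]

```text
clock: 6.5
ee_pos: [0.4273, 0.2012, 0.0701]
ee_rot: [0.021, 0.746, 0.666, -0.023]
ft_force: [-0.3, -0.7, -1.0]
opening: 0.131
grasp_force: 25.0
```

Run:
```python
from h import *
s=arm.state();print(s['ft_torque']); snap("side","s1"); snap("scene","sc1")
a=cv2.imread("pics/s1.png")[190:300,130:280]; b=cv2.imread("pics/sc1.png")[190:330,170:330]
a=cv2.resize(a,(396,400)); b=cv2.resize(b,(396,400)); cv2.imwrite("pics/c1.png",np.hstack([a,b]))
```

```text
[-0.05067927 -0.1513767  -0.08592977]
```

View pics/c1.png

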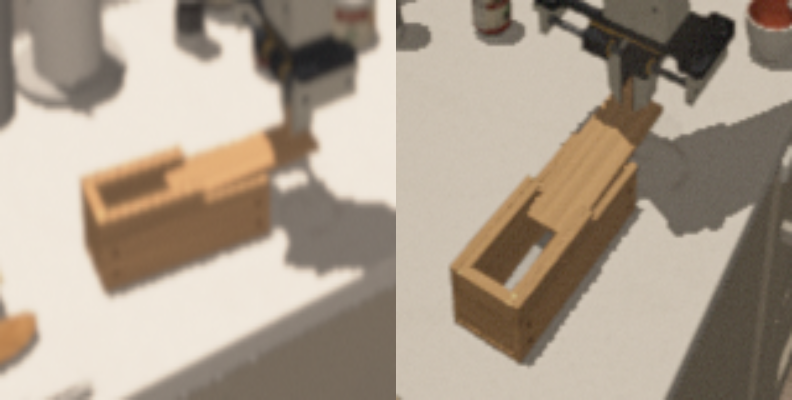

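Both crops show the lid held by the tab, drawn out nearly half way and rising slightly over the lip, its rear still under the rails. I let go.

Call:
shift_gripper:
  steps: [0, 0, 0, 0, 0, 0, 0, 0, 0, 0, 0, 0, 0, 0, 0, 0, 0, 0, 0, 0, 0, 0, 0, 0, 0, 0, 0, 0, 0, 0]
  aperture: 0.45

```text
clock: 7.1
ee_pos: [0.4273, 0.2013, 0.0701]
ee_rot: [0.021, 0.746, 0.666, -0.023]
ft_force: [-0.6, 0.3, -1.3]
opening: 0.445
grasp_force: 0.0
```

Call:
shift_gripper:
  steps: [0, 0, -0.0333, 0, 0, 0, 0, 0, -0.0833, 0, 0.0032, 0, -0.025, 0, -0.1333, 0, 0.0064, 0, -0.05, 0, -0.1667, 0, 0.0099, 0, -0.05, 0, -0.1667, 0, 0.0099, 0, -0.05, 0, -0.1667, 0, 0.0099, 0]
  aperture: 1.0

```text
clock: 7.7
ee_pos: [0.4249, 0.1772, 0.1719]
ee_rot: [0.0, 0.746, 0.665, 0.0]
ft_force: [0.1, 0.1, -0.9]
opening: 0.923
grasp_force: 0.0
```

Run:
```python
from h import *
snap("wrist","w3")
```

```text
(no output)
```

View pics/w3.png

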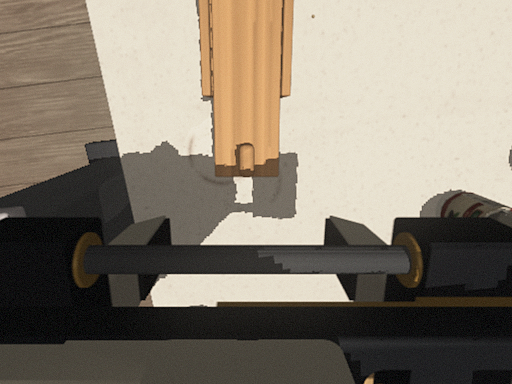

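The view shows the lid overhanging the box front: box front edge at row 97, lid from (214..280) down to row 177, tab at (246,158). The tin's edge is at (470,215). I measure the lid.

Run:
```python
from h import *
p,c,d=cloud("w3"); z=c[...,2]
X=np.array([np.cos(np.radians(83.4)),np.sin(np.radians(83.4))]);Y=np.array([-X[1],X[0]])
s=c[...,:2]@X; t=c[...,:2]@Y
m=(d>.1)&(s>.22)&(s<.297)&(abs(t+.402)<.045)&(z>.04)&(z<.3)
hi=m&(z>.078); lo=m&(z<.07)
print("tab s",np.percentile(s[hi],[1,99]),"t",np.percentile(t[hi],[1,99]),"z",np.percentile(z[hi],[50,95]))
print("lid s",np.percentile(s[lo],[.5,99.5]),"t",np.percentile(t[lo],[.5,99.5]))
A=np.c_[s[lo],t[lo],np.ones(lo.sum())]; f=np.linalg.lstsq(A,z[lo],rcond=None)[0]; print("plane",f,"z top at s=.27",f@[.27,-.402,1])
ed=[]
for a in np.arange(.245,.295,.005):
    k=lo&(abs(s-a)<.0025); ed.append([a,*np.percentile(t[k],[1,99])])
ed=np.array(ed); print(ed.round(4)); print("edge yaw",np.degrees(np.polyfit(ed[:,0],ed[:,1:].mean(1),1)[0])+83.4)
```

```text
tab s [0.22027917 0.26249841] t [-0.4469489  -0.35704125] z [0.21681976 0.23874429]
lid s [0.23346854 0.29689693] t [-0.42921914 -0.37390157]
plane [-0.06119533  0.00045298  0.07832651] z top at s=.27 0.061621673362483316
[[ 0.245  -0.4287 -0.3739]
 [ 0.25   -0.4287 -0.3741]
 [ 0.255  -0.4295 -0.3741]
 [ 0.26   -0.4293 -0.3743]
 [ 0.265  -0.4292 -0.3744]
 [ 0.27   -0.4291 -0.3745]
 [ 0.275  -0.429  -0.3745]
 [ 0.28   -0.4289 -0.3738]
 [ 0.285  -0.4288 -0.3739]
 [ 0.29   -0.4287 -0.374 ]]
edge yaw 83.576013459343
```

```bash
python3 -c "
from h import *
go(.4311,.2319,.038,83.5,.061)"
```

```text
shift [0.0548 0.0005 0.1333] rot [-0.0001 -0.0605  0.    ]
```

In the tool's units: 0.128 m / 0.6 = 0.2133, 0.115 m / 0.6 = 0.1917, -0.061 rad / 6.2832 = -0.0097.

Call:
shift_gripper:
  steps: [0.0467, 0, 0.0333, 0, -0.0048, 0, 0.0913, 0, 0.0667, 0, -0.0095, 0, 0.0913, 0, 0.1167, 0, -0.0097, 0, 0.0913, 0, 0.1583, 0, -0.0097, 0, 0.0913, 0, 0.1917, 0, -0.0097, 0, 0.0913, 0, 0.2133, 0, -0.0097, 0, 0.0913, 0, 0.2133, 0, -0.0097, 0, 0.0913, 0, 0.2133, 0, -0.0097, 0]
  aperture: 1.0

```text
clock: 8.55
ee_pos: [0.4306, 0.2326, 0.0438]
ee_rot: [0.02, 0.745, 0.666, -0.023]
ft_force: [-0.7, 0.0, 0.2]
opening: 1.0
grasp_force: 0.0
```

```bash
python3 -c "
from h import *
go(.4311,.2319,.038,83.5,.061)"
```

```text
shift [-0.0003  0.0006  0.0058] rot [-0.0005  0.0001  0.0011]
```

In the tool's units: 0.0055 m / 0.6 = 0.0092, 0.003 m / 0.6 = 0.005.

Call:
shift_gripper:
  steps: [0, 0, 0.005, 0, 0, 0, 0, 0, 0.0092, 0, 0, 0, 0, 0, 0.0092, 0, 0, 0, 0, 0, 0.0092, 0, 0, 0]

```text
clock: 8.95
ee_pos: [0.4309, 0.2317, 0.0386]
ee_rot: [0.02, 0.746, 0.666, -0.023]
ft_force: [0.5, 1.0, -0.4]
opening: 0.998
grasp_force: 0.0
```

Call:
shift_gripper:
  steps: [0, 0, 0, 0, 0, 0, 0, 0, 0, 0, 0, 0, 0, 0, 0, 0, 0, 0, 0, 0, 0, 0, 0, 0, 0, 0, 0, 0, 0, 0, 0, 0, 0, 0, 0, 0, 0, 0, 0, 0, 0, 0]
  aperture: 0.0
  force: 30

```text
clock: 9.65
ee_pos: [0.4307, 0.2317, 0.0383]
ee_rot: [0.02, 0.746, 0.666, -0.023]
ft_force: [-0.1, 0.4, 0.5]
opening: 0.604
grasp_force: 30.0
```

In the tool's units: -0.05 m / 0.6 = -0.0833, -0.046 m / 0.6 = -0.0767.

Call:
shift_gripper:
  steps: [-0.01, 0, 0, 0, 0, 0, -0.0233, 0, 0, 0, 0, 0, -0.0367, 0, 0, 0, 0, 0, -0.05, 0, 0, 0, 0, 0, -0.0633, 0, 0, 0, 0, 0, -0.0767, 0, -0.0008, 0, 0, 0, -0.0833, 0, -0.0017, 0, 0, 0, -0.0833, 0, -0.0017, 0, 0, 0]

```text
clock: 10.45
ee_pos: [0.425, 0.1812, 0.0424]
ee_rot: [0.021, 0.746, 0.665, -0.023]
ft_force: [-0.2, -0.1, -1.7]
opening: 0.607
grasp_force: 30.0
```

```bash
python3 -c "
from h import *
s=arm.state();print(s['ft_torque'])"
```

```text
[ 0.05241666 -0.11734985  0.02847542]
```

In the tool's units: -0.085 m / 0.6 = -0.1417, -0.08 m / 0.6 = -0.1333, 0.061 rad / 6.2832 = 0.0097.

Call:
shift_gripper:
  steps: [0, 0, -0.01, 0, 0, 0, 0, 0, -0.0233, 0, 0.0016, 0, -0.0083, 0, -0.0433, 0, 0.0032, 0, -0.0167, 0, -0.0667, 0, 0.0048, 0, -0.0333, 0, -0.09, 0, 0.0072, 0, -0.05, 0, -0.1133, 0, 0.0097, 0, -0.0667, 0, -0.1333, 0, 0.0097, 0, -0.075, 0, -0.1417, 0, 0.0097, 0, -0.075, 0, -0.1417, 0, 0.0097, 0, -0.075, 0, -0.1417, 0, 0.0097, 0]

```text
clock: 11.45
ee_pos: [0.4206, 0.1431, 0.1299]
ee_rot: [0.0, 0.746, 0.666, 0.0]
ft_force: [0.5, -0.3, -1.9]
opening: 0.604
grasp_force: 30.0
```

Run:
```python
from h import *
snap("scene","sc2"); s=arm.state(); print(s['ft_torque'],s["q"])
# board outline: corners from brown mask contour at board-top height
for f in("scene0","side0"):
    p,c,d=cloud(f); z=c[...,2]; hsv=cv2.cvtColor(p,cv2.COLOR_RGB2HSV)
    m=(d>.2)&(z>.014)&(z<.028)&(hsv[...,1]>50)&(c[...,1]<-.05)&(c[...,1]>-.46)&(c[...,0]>.27)&(c[...,0]<.6)
    l=cv2.connectedComponents(m.astype(np.uint8))[1]; u,v=(325,165) if f=="scene0" else (330,210)
    P=c[l==l[v,u]]; print(f,cv2.minAreaRect((P[:,:2]*1000).astype(np.float32)),np.median(P[:,2]))
    for Q in (P,):
        a=np.radians(83.6);X=np.array([np.cos(a),np.sin(a)]);Y=np.array([-X[1],X[0]])
        print("s",np.percentile(Q[:,:2]@X,[.3,99.7]),"t",np.percentile(Q[:,:2]@Y,[.3,99.7]))
    o=(d>.2)&(z>.035)&(z<.12)&(c[...,1]<-.05)&(c[...,1]>-.45)&(c[...,0]>.36)&(c[...,0]<.6); print("nearest obstacle t",np.percentile(c[o][:,:2]@Y,[50,98,99.5]))
```

```text
[-0.01960934 -0.02165802 -0.06453984] [ 0.1515274   0.36168824 -0.74260098  2.07076943  0.3307186   0.82695625
 -0.8988372 ]
scene0 ((439.4271240234375, -262.944091796875), (368.1007080078125, 253.60887145996094), 83.80925750732422) 0.020390785259931543
s [-0.39066077 -0.03098205] t [-0.5894921  -0.34072273]
nearest obstacle t [-0.52610223 -0.49207716 -0.49106066]
side0 ((438.0507507324219, -260.922607421875), (363.561279296875, 254.53102111816406), 84.78585815429688) 0.02210307194704708
s [-0.36777664 -0.03122556] t [-0.58728283 -0.33779258]
nearest obstacle t [-0.51860264 -0.48965941 -0.48785602]
```

View pics/sc2.png

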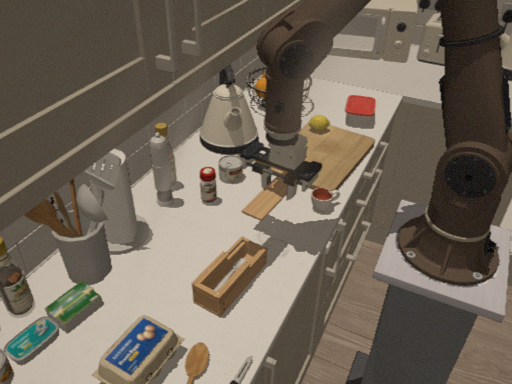

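The view shows the lid held level and clear, left of the board, and the open box empty of it. The board's near part is free.

My grip has about 15 mm of fingertip below the lid's underside, so I can't lay it flat on the board from here. I'll retrace the draw-out path, rest the lid in the grooves again, and regrip with just the fingertips.

```bash
python3 -c "
from h import *
go(.425,.1812,.070,83.5,.061)
go(.425,.1812,.0424,83.5,.061)
s=arm.state(); print(rot(s['ee_rot']).as_matrix().round(3))"
```

```text
shift [0.0383 0.0003 0.0596] rot [-0.0003 -0.0612  0.0009]
shift [0.0383 0.0003 0.0872] rot [-0.0003 -0.0612  0.0009]
[[ 0.112  0.994 -0.   ]
 [ 0.994 -0.112  0.   ]
 [ 0.    -0.    -1.   ]]
```

In the tool's units: 0.0855 m / 0.6 = 0.1425, 0.081 m / 0.6 = 0.135, -0.061 rad / 6.2832 = -0.0097.

Call:
shift_gripper:
  steps: [0.0133, 0, 0.0167, 0, -0.0032, 0, 0.0333, 0, 0.0417, 0, -0.0064, 0, 0.05, 0, 0.0667, 0, -0.0097, 0, 0.0633, 0, 0.0917, 0, -0.0097, 0, 0.0638, 0, 0.1083, 0, -0.0097, 0, 0.0638, 0, 0.1233, 0, -0.0097, 0, 0.0638, 0, 0.135, 0, -0.0097, 0, 0.0638, 0, 0.1425, 0, -0.0097, 0, 0.0638, 0, 0.1425, 0, -0.0097, 0, 0.0638, 0, 0.1425, 0, -0.0097, 0]

```text
clock: 12.5
ee_pos: [0.4252, 0.1806, 0.0447]
ee_rot: [0.02, 0.746, 0.666, -0.023]
ft_force: [-0.8, -0.0, -2.0]
opening: 0.605
grasp_force: 30.0
```

```bash
python3 -c "
from h import *
go(.4307,.2317,.0383,83.5,.061); print(arm.state()['ft_torque'])"
```

```text
shift [ 0.0517 -0.0003  0.0032] rot [ 0.0004 -0.0001 -0.0001]
[-0.00161276 -0.10131125  0.00870042]
```

Units first: shifts go in shares of 0.6 m and turns go in shares of 2 pi rad. So 0.0517 m / 0.6 = 0.0862, 0.05 m / 0.6 = 0.0833.

Call:
shift_gripper:
  steps: [0, 0, 0.0017, 0, 0, 0, 0, 0, 0.0033, 0, 0, 0, 0.0083, 0, 0.0033, 0, 0, 0, 0.02, 0, 0.0033, 0, 0, 0, 0.0333, 0, 0.0033, 0, 0, 0, 0.0467, 0, 0.0033, 0, 0, 0, 0.06, 0, 0.0033, 0, 0, 0, 0.0733, 0, 0.0042, 0, 0, 0, 0.0833, 0, 0.0047, 0, 0, 0, 0.0862, 0, 0.005, 0, 0, 0, 0.0862, 0, 0.005, 0, 0, 0]

```text
clock: 13.6
ee_pos: [0.4308, 0.2324, 0.0383]
ee_rot: [0.02, 0.745, 0.666, -0.023]
ft_force: [0.5, 0.3, -1.1]
opening: 0.605
grasp_force: 30.0
```

Call:
shift_gripper:
  steps: [0, 0, 0, 0, 0, 0, 0, 0, 0, 0, 0, 0, 0, 0, 0, 0, 0, 0, 0, 0, 0, 0, 0, 0, 0, 0, 0, 0, 0, 0]
  aperture: 1.0

```text
clock: 14.1
ee_pos: [0.4308, 0.2317, 0.0383]
ee_rot: [0.02, 0.746, 0.666, -0.023]
ft_force: [-1.0, -0.3, 0.3]
opening: 0.976
grasp_force: 0.0
```

```bash
python3 -c "
from h import *
go(.4307,.2317,.0383,83.5,.061)"
```

```text
shift [-0.0001 -0.0001  0.    ] rot [0.0001 0.0001 0.0002]
```

Call:
shift_gripper:
  steps: [0, 0, -0.01, 0, 0, 0, 0, 0, -0.02, 0, 0, 0, 0, 0, -0.03, 0, 0, 0, 0, 0, -0.03, 0, 0, 0, 0, 0, -0.03, 0, 0, 0]
  aperture: 1.0

```text
clock: 14.6
ee_pos: [0.4311, 0.233, 0.0565]
ee_rot: [0.02, 0.746, 0.666, -0.022]
ft_force: [0.5, -0.4, 0.3]
opening: 1.002
grasp_force: 0.0
```

Call:
shift_gripper:
  steps: [0, 0, 0, 0, 0, 0, 0, 0, 0, 0, 0, 0, 0, 0, 0, 0, 0, 0, 0, 0, 0, 0, 0, 0, 0, 0, 0, 0, 0, 0, 0, 0, 0, 0, 0, 0, 0, 0, 0, 0, 0, 0]
  aperture: 0.0
  force: 35

```text
clock: 15.3
ee_pos: [0.4308, 0.233, 0.0562]
ee_rot: [0.02, 0.746, 0.666, -0.023]
ft_force: [-0.2, -0.5, -0.3]
opening: 0.6
grasp_force: 35.0
```

Call:
shift_gripper:
  steps: [-0.01, 0, 0, 0, 0, 0, -0.0233, 0, 0, 0, 0, 0, -0.0367, 0, 0, 0, 0, 0, -0.05, 0, 0, 0, 0, 0, -0.0633, 0, -0.0005, 0, 0, 0, -0.0767, 0, -0.0008, 0, 0, 0, -0.0833, 0, -0.0017, 0, 0, 0, -0.0833, 0, -0.0017, 0, 0, 0]

```text
clock: 16.1
ee_pos: [0.4252, 0.1825, 0.0603]
ee_rot: [0.02, 0.746, 0.665, -0.023]
ft_force: [-0.2, 1.1, -1.5]
opening: 0.6
grasp_force: 35.0
```

```bash
python3 -c "
from h import *
s=arm.state();print(s['ft_torque'])"
```

```text
[ 0.05980747 -0.17063988 -0.02835569]
```

Holding by the tips. Lift and level.

In the tool's units: -0.085 m / 0.6 = -0.1417, -0.08 m / 0.6 = -0.1333, 0.061 rad / 6.2832 = 0.0097.

Call:
shift_gripper:
  steps: [0, 0, -0.01, 0, 0, 0, 0, 0, -0.0233, 0, 0.0016, 0, -0.0083, 0, -0.0433, 0, 0.0032, 0, -0.0167, 0, -0.0667, 0, 0.0048, 0, -0.0333, 0, -0.09, 0, 0.0072, 0, -0.05, 0, -0.1133, 0, 0.0097, 0, -0.0667, 0, -0.1333, 0, 0.0097, 0, -0.075, 0, -0.1417, 0, 0.0097, 0, -0.075, 0, -0.1417, 0, 0.0097, 0, -0.075, 0, -0.1417, 0, 0.0097, 0]

```text
clock: 17.1
ee_pos: [0.4207, 0.1443, 0.1478]
ee_rot: [-0.0, 0.746, 0.666, 0.0]
ft_force: [0.1, -1.0, -2.2]
opening: 0.601
grasp_force: 35.0
```

Run:
```python
from h import *
snap("scene","sc3"); p,c,d=cloud("sc3")
X=np.array([np.cos(np.radians(83.5)),np.sin(np.radians(83.5))]);Y=np.array([-X[1],X[0]]); s=c[...,:2]@X;t=c[...,:2]@Y;z=c[...,2]
e=np.array(arm.state()["ee_pos"]); es,et=e[:2]@X,e[:2]@Y; print(e,es,et,arm.state()["ft_torque"])
m=(d>.2)&(s>es+.035)&(s<es+.14)&(abs(t-et)<.033)&(abs(z-e[2])<.06)
A=np.c_[s[m]-es,t[m]-et,np.ones(m.sum())]; f=np.linalg.lstsq(A,z[m],rcond=None)[0]; print(m.sum(),"slope",f[:2],"top-TCP",f[2]-e[2],"rear",np.percentile(s[m]-es,99),np.percentile(t[m]-et,[1,99]),"res",np.std(A@f-z[m]))
# target: board s centre -.211, t centre -.375 ; lid origin = TCP+.039 in s
S,Tt=-.211-.039,-.376
w=S*X+Tt*Y; print(w)
go(w[0],w[1],.13,83.6)
```

```text
[0.42055303 0.14443673 0.14757416] 0.19111621970081877 -0.40149895487850135 [-0.03237974 -0.10313186  0.00027705]
662 slope [-0.01876658 -0.01690834] top-TCP 0.00600343222986377 rear 0.12808761211952913 [-0.02686944  0.02850948] res 0.0020653423266824393
[ 0.34528221 -0.29095737]
shift [-0.4411 -0.0259  0.0175] rot [-0.0004 -0.0002 -0.0008]
```

In the tool's units: -0.441 m / 0.6 = -0.735, -0.06 m / 0.6 = -0.1.

Call:
shift_gripper:
  steps: [-0.0333, -0.0017, 0, 0, 0, 0, -0.1, -0.0067, 0, 0, 0, 0, -0.1667, -0.01, 0, 0, 0, 0, -0.2417, -0.015, 0, 0, 0, 0, -0.3167, -0.0183, 0, 0, 0, 0, -0.3917, -0.0233, 0, 0, 0, 0, -0.4667, -0.0283, 0.0083, 0, 0, 0, -0.5417, -0.0317, 0.0167, 0, 0, 0, -0.6167, -0.0367, 0.025, 0, 0, 0, -0.6833, -0.04, 0.0292, 0, 0, 0, -0.725, -0.0433, 0.0292, 0, 0, 0, -0.735, -0.0433, 0.0292, 0, 0, 0]

```text
clock: 18.35
ee_pos: [0.3444, -0.2938, 0.1295]
ee_rot: [-0.0, 0.747, 0.665, -0.0]
ft_force: [-0.0, 0.4, -1.8]
opening: 0.6
grasp_force: 35.0
```

Call:
shift_gripper:
  steps: [0, 0, 0, 0, 0, 0, 0, 0, 0, 0, 0, 0, 0, 0, 0, 0, 0, 0]

```text
clock: 18.65
ee_pos: [0.3457, -0.2898, 0.1303]
ee_rot: [-0.0, 0.745, 0.667, 0.0]
ft_force: [-0.2, -0.4, -2.0]
opening: 0.604
grasp_force: 35.0
```

Run:
```python
from h import *
go(.3453,-.291,.03,83.6); print(arm.state()["q"])
snap("scene","sc4"); snap("side","s4")
a=cv2.imread("pics/sc4.png")[80:260,200:440]; b=cv2.imread("pics/s4.png")[130:280,240:440]
cv2.imwrite("pics/c4.png",np.hstack([cv2.resize(a,(400,300)),cv2.resize(b,(400,300))]))
```

```text
shift [-0.0013 -0.0003  0.1003] rot [-0.0001 -0.0004  0.0012]
[ 1.0519328   0.33588077 -0.58150087  2.06349279  0.25200497  0.81050998
  0.21033232]
```

View pics/c4.png

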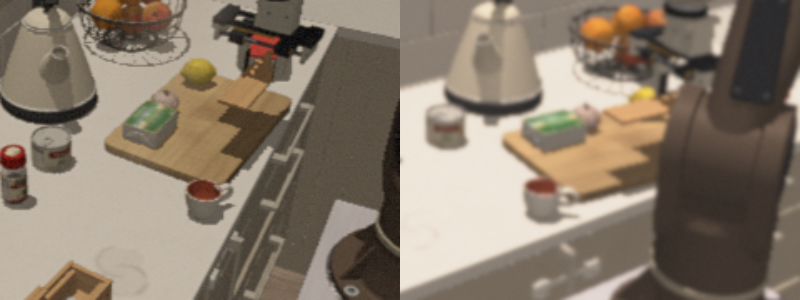

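The two crops show the lid over the clear robot-side half of the board, away from packet, garlic and lemon. Lowering.

In the tool's units: 0.1 m / 0.6 = 0.1667, 0.098 m / 0.6 = 0.1633.

Call:
shift_gripper:
  steps: [-0.0017, 0, 0.0333, 0, 0, 0, -0.0017, 0, 0.0667, 0, 0, 0, -0.0017, 0, 0.1, 0, 0, 0, -0.0017, 0, 0.125, 0, 0, 0, -0.0017, 0, 0.1417, 0, 0, 0, -0.0017, 0, 0.155, 0, 0, 0, -0.0017, 0, 0.1633, 0, 0, 0, -0.0017, 0, 0.1667, 0, 0, 0, -0.0017, 0, 0.1667, 0, 0, 0, -0.0017, 0, 0.1667, 0, 0, 0]

```text
clock: 19.75
ee_pos: [0.3453, -0.2925, 0.0308]
ee_rot: [0.0, 0.746, 0.666, 0.0]
ft_force: [-0.5, -1.1, -2.1]
opening: 0.603
grasp_force: 35.0
```

Call:
shift_gripper:
  steps: [0, 0, 0.0017, 0, 0, 0, 0, 0, 0.0033, 0, 0, 0, 0, 0, 0.005, 0, 0, 0, 0, 0, 0.005, 0, 0, 0, 0, 0, 0.005, 0, 0, 0]

```text
clock: 20.25
ee_pos: [0.345, -0.2923, 0.0274]
ee_rot: [-0.0, 0.746, 0.666, -0.0]
ft_force: [-0.2, 0.4, -1.8]
opening: 0.602
grasp_force: 35.0
```

```bash
python3 -c "
from h import *
print(arm.state()['ft_torque'])"
```

```text
[-0.0841463  -0.04338644 -0.07334755]
```

In the tool's units: 0.002 m / 0.6 = 0.0033, 0.0015 m / 0.6 = 0.0025.

Call:
shift_gripper:
  steps: [0, 0, 0.0017, 0, 0, 0, 0, 0, 0.0025, 0, 0, 0, 0, 0, 0.0033, 0, 0, 0, 0, 0, 0.0033, 0, 0, 0, 0, 0, 0.0033, 0, 0, 0]

```text
clock: 20.75
ee_pos: [0.345, -0.2923, 0.0254]
ee_rot: [-0.0, 0.746, 0.666, -0.0]
ft_force: [0.5, 0.1, -1.4]
opening: 0.6
grasp_force: 35.0
```

Call:
shift_gripper:
  steps: [0, 0, 0.0008, 0, 0, 0, 0, 0, 0.0017, 0, 0, 0, 0, 0, 0.0025, 0, 0, 0, 0, 0, 0.0025, 0, 0, 0, 0, 0, 0.0025, 0, 0, 0]

```text
clock: 21.25
ee_pos: [0.3451, -0.2924, 0.0241]
ee_rot: [0.0, 0.746, 0.666, -0.0]
ft_force: [-1.6, 0.1, 6.2]
opening: 0.606
grasp_force: 35.0
```

```bash
python3 -c "
from h import *
print(arm.state()['ft_torque'])"
```

```text
[0.15020836 0.28848863 0.03981029]
```

Contact. I release and rise.

Call:
shift_gripper:
  steps: [0, 0, 0, 0, 0, 0, 0, 0, 0, 0, 0, 0, 0, 0, 0, 0, 0, 0, 0, 0, 0, 0, 0, 0, 0, 0, 0, 0, 0, 0]
  aperture: 0.9

```text
clock: 21.75
ee_pos: [0.3451, -0.2923, 0.0238]
ee_rot: [-0.0, 0.746, 0.666, 0.0]
ft_force: [-0.1, -0.2, -0.5]
opening: 0.892
grasp_force: 0.0
```

Call:
shift_gripper:
  steps: [0, 0, -0.0167, 0, 0, 0, 0, 0, -0.05, 0, 0, 0, 0, 0, -0.1, 0, 0, 0, 0, 0, -0.1667, 0, 0, 0, -0.05, 0, -0.2167, 0, 0, 0, -0.1167, 0, -0.2167, 0, 0, 0, -0.1667, 0, -0.2167, 0, 0, 0, -0.1667, 0, -0.2167, 0, 0, 0, -0.1667, 0, -0.2167, 0, 0, 0]

```text
clock: 22.65
ee_pos: [0.3335, -0.3916, 0.1542]
ee_rot: [-0.0, 0.746, 0.666, 0.0]
ft_force: [0.0, 0.2, 0.1]
opening: 0.903
grasp_force: 0.0
```

Run:
```python
from h import *
snap("wrist","w5"); p,c,d=cloud("w5")
X=np.array([np.cos(np.radians(83.6)),np.sin(np.radians(83.6))]);Y=np.array([-X[1],X[0]]); s=c[...,:2]@X;t=c[...,:2]@Y;z=c[...,2]
m=(d>.1)&(z>.026)&(z<.036)&(abs(t+.376)<.045)&(s>-.34)&(s<-.09)
A=np.c_[s[m],t[m],np.ones(m.sum())]; f=np.linalg.lstsq(A,z[m],rcond=None)[0]
print(m.sum(),"slope",f[:2],"z",np.median(z[m]),"s",np.percentile(s[m],[1,99]),"t",np.percentile(t[m],[1,99]))
b=(d>.1)&(z>.017)&(z<.026)&(t>-.5)&(t<-.3)&(s>-.45)&(s<-.02); print("board z",np.median(z[b]),"t max",np.percentile(t[b],99.5),"s",np.percentile(s[b],[.5,99.5]))
```

```text
7641 slope [-0.00048556  0.00042257] z 0.028952458427071392 s [-0.29941895 -0.20187563] t [-0.40320078 -0.34850469]
board z 0.01966146532035684 t max -0.34232444738368895 s [-0.39238711 -0.19935623]
```

View pics/w5.png

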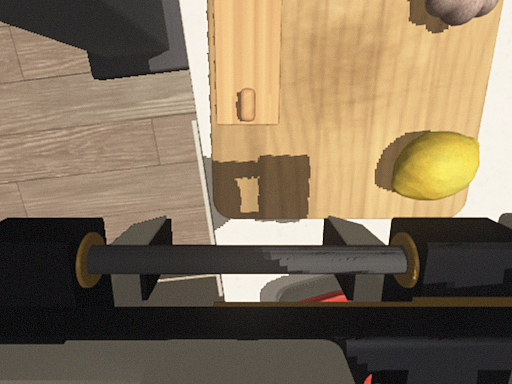

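The wrist view shows the lid flat on the board, slope about 0.0005, tab up at (247,104). Its edges lie inside the board and the gripper is well clear. I hand in.

```bash
python3 -c "
from bench import arm, camrig
print(arm.finish_job())"
```

```text
the job is handed in; nothing more can be done
None
```

The lid lies flat, tab up, on the clear part of the chopping board with the gripper well away, and the job was handed in at about 23 s; on the way I slid the lid back into the box once to regrip it by the fingertips, and the verdict was not shown.

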